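# Let one jar out of the gravity rack

### The job

The wooden rack holds a spice jar in one lane and a thin dropper bottle in the other, each lying on the ramp behind its own gate. With the fingertips press down the wooden pad of the lever over the spice jar's lane and keep it down until the jar has rolled under the lifted gate into the tray at the low end, then let the lever come up again so that the gate closes. Touch nothing but that lever: leave the bottle behind its gate and do not touch, lift or shift the jar or anything standing around.

Things in the scene. Friction and masses are not known exactly. Their poses are not given: they have to be found in the camera images.
- rack: Fixed wooden rack, 305 x 256 mm, two lanes 116 mm wide between 8 mm walls. Origin on the table below the lever axle (110 mm up, posts 124 mm high); x runs down the ramp (away from the robot at yaw 0), y to the left. Lane centres at y = +62 (left), -62 mm (right). The ramp falls 10 degrees: 51 mm high at x = 0, 32 mm at the gates (x = 110), 10 mm at the end wall (x = 237, 46 mm high).
- pad_left (a point): Centre of the top face of the left lane's press pad, a wooden plate on the end of the lever nearest the robot: 26 mm (x) by 40 mm (y), 8 mm thick, free beneath. At rest 123 mm above the table, 115 mm from the axle; axes as the rack's, turning with the lever. Pressed fully it is 46 mm lower and 5 mm further down the rack's x.
- pad_right (a point): The same for the right lane's press pad.
- lever_left (a joint): Left rocking lever, rad: 0 at rest, gate shut; 0.42 pad fully down on its stop. The gate at the other end (steel plate 104 mm wide, 10 to 38 mm above the ramp when shut) swings up; the spice jar passes from about 0.3 on. A spring returns it: the pad takes about 2 N to start and 5 N to hold down.
- lever_right (a joint): Right rocking lever, the same.
- jar_mid (a point): Middle of the spice jar (stout round jar with a wide cap, 45 mm in diameter, 106 mm long, about 0.11 kg), lying across one lane against its gate; z is its long axis. With the gate up it rolls by itself to the tray's end wall in about a second and stays there, its middle about 214 mm along the rack's x. The tray is the ramp below the gates.
- bottle_mid (a point): Middle of the dropper bottle (33 mm in diameter, 102 mm long, with a narrow dropper top), lying across the other lane; z is its long axis. It must stay.
- square_jar: Bystander: square-bodied jar standing upright beside the rack, 47 mm wide, 98 mm high; origin under its centre.
- kitchen_timer: Bystander: round kitchen timer, 70 mm in diameter, 60 mm high; origin under its centre.
- ring_cutter: Bystander: round cookie cutter, 57 mm in diameter, 24 mm high; origin under its centre.
- mug: Bystander: enamel mug, 88 mm in diameter, 80 mm high; origin under its centre.
- star: Bystander: star cookie cutter, 61 mm, 24 mm high; origin under its centre.
- heart: Bystander: heart cookie cutter, 55 mm, 24 mm high; origin under its centre.
Not all that is in view belongs to the job. What is shaped like the part that bears bottle_mid but blue is not meant.

How it is judged:
By the outcome, as a careful person would: the job done as asked, in the order asked, and still so for the second after the job is handed in, with the robot touching nothing.
It also fails if it takes over 35 s, if anything falls off the work surface, if the arm or the gripper's body presses on something with over 40 N, if the wrist force passes 120 N, or if a joint passes its speed limit or range.

### The arm

A 7-joint arm with a two-finger parallel gripper is mounted at the origin on a cart in front of the work surface, level with it; the furniture and walls round the work are solid. World frame = base frame: x ahead of the robot, y to its left, z up, the work surface at z = 0. Lengths are in m, angles in rad, forces in N, time in s.
With the tool pointing down it reaches from about 0.425 to 0.925 m from the base axis. Payload 6.8 kg.
Tool frame: the origin (TCP) lies midway between the tips of the shut fingers; the grasp point (between the pads) lies 19 mm behind it; z points along the fingers, y is the line along which they close (so a half turn about z gives the same grasp; the last joint's range is limited). The gripper opens to 85 mm and grips with 20 to 120 N. Pads are 22 mm wide; open, the fingers measure 114 mm over their backs; the gripper's body (76 mm by 85 mm) begins 54 mm behind the grasp point. The pads swing forward as they close: fully open they stand 13 mm farther back than shut.
Start: joints at [1.195, 0.477, 0.022, 1.555, -0.011, 1.109, -0.083], TCP at [0.179, -0.651, 0.231] pointing down, gripper open.
Joint ranges: [-2.96, 2.96], [-0.34, 2.1], [-1.41, 1.46], [0.24, 2.44], [-1.37, 4.51], [0.17, 1.92], [-2.96, 2.96]. Speed limits (rad/s): [2.39, 2.39, 3.14, 3.14, 3.14, 3.14, 3.14].

### API

Orientations are given as a unit quaternion [w, x, y, z].
In Python, from station import * gives the robot as it stands. The module is installed in compiled form; this text tells all that it offers.
- The arm moves only by the shell command python3 -m jog 'ROWS' [OPENING] [FORCE]. ROWS is JSON, a list of rows, each an object of numbers: "x", "y", "z": the shift along the tool's x, y, z in m; "ax", "ay", "az": the turn, a rotation vector about the tool's x, y, z in rad. In form: [{"x": .., "y": .., "z": .., "ax": .., "ay": .., "az": ..}, ...]. A call has 1 to 12 rows; each row is the pose to reach, as a shift and turn from the pose commanded when the call began, along the tool's axes at that moment; what a row does not reach only later rows make up. A row lasts 1/10 s, in which the tool goes at most 50 mm and 8.59 degrees, less where a joint would pass 70% of its speed; a pose out of reach is approached as far as the arm can. A call with a gripper value outside its range is refused whole. OPENING is the opening, from 0 (shut) to 1 (fully open), set as the call begins (- or left out, the last holds). The fingers move at their own pace and stop on an object; FORCE is the grip in N (left out, the last holds). Time passes only in rows, so rows that repeat a pose let the fingers close. It gives the time, the measured TCP pose, the force, the opening and the grip force at its end, in the units of the state.
- get_obs(): the state, without advancing time (a new reading comes with each control period).
- read_camera(name): name is "scene" or "top" or "wrist"; returns the picture (480x640x3 uint8, red, green, blue); there is no depth.
- camera_params(name): a dict with "K" (3x3 intrinsics, pixels), "origin" and "attitude" of the camera in the world. Camera axes: x right, y up, looking along -z (the intrinsics and any distortion apply to the point x, -y, -z); pixel columns grow to the right and rows downward; lengths in m; the calibration is good to about 2 mm. A picture is of the moment at which its call begins: read the wrist's pose just before it. camera_params takes no time and is no camera call; for the wrist camera it gives the pose at the moment of the call.
- hand_in(): hands the job in; it is judged then, once.
The state is a dict: "t": time; "q": joint angles; "joint_vel": joint speeds; "joint_torque": joint torques, N m; "eef_pos": TCP position; "tool_rot": TCP orientation; "contact_force": force on the tool from outside, world axes, zero at the start; "torque": the same for the moment, N m; "gripper_width": opening from 0.0 (shut) to 1.0 (fully open); "grasp_force": force on a finger pad.
Only numpy, scipy, OpenCV 4.12 (cv2) and the standard library are available. Lean on these libraries where they do the work, as an engineer would, in place of code of your own. Each camera call takes 0.05 s, during which the arm holds its last target. There are 200 camera calls.

## Working session

There is one attempt and no reset: what is moved stays moved. The work goes in short steps, Python scripts to look and compute and a shell command to move; the robot and the scene stay as the last step left them, time stands still between calls to the robot, and variables do not carry over. Pictures are saved under pics/ and viewed, at most 10 in all, crops included, and the job is handed in when it is done.

```bash
mkdir -p pics
python3 - <<'E'
from station import *
import cv2
for n in ("scene","top"):
    im=read_camera(n); cv2.imwrite(f"pics/{n}0.png",im[:,:,::-1])
    p=camera_params(n); print(n,p)
o=get_obs(); print(o)
E
```

```text
scene {'K': array([[448.74994048,   0.        , 316.77687766],
       [  0.        , 448.74994048, 242.38188597],
       [  0.        ,   0.        ,   1.        ]]), 'origin': array([-0.11602888, -1.18785933,  0.70533407]), 'attitude': array([ 0.80707592,  0.51706572, -0.15985775, -0.23604449])}
top {'K': array([[586.48030165,   0.        , 323.69362626],
       [  0.        , 586.48030165, 239.65618719],
       [  0.        ,   0.        ,   1.        ]]), 'origin': array([ 0.16210669, -0.16569049,  1.85899931]), 'attitude': array([ 0.73035656,  0.08404345, -0.07351119, -0.6738784 ])}
{'t': 0.1, 'q': array([ 1.19487158,  0.47769336,  0.022343  ,  1.55635226, -0.01147955,
        1.10929298, -0.08309934]), 'joint_vel': array([ 0.0008721 , -0.00255164,  0.00114396, -0.00076104,  0.00044903,
       -0.00028094, -0.00152113]), 'joint_torque': array([ 3.85432650e-03, -5.97766256e+01,  1.61329396e+00, -2.81959677e+01,
        1.28508668e-02,  4.91521045e-03, -1.36455242e-05]), 'eef_pos': array([ 0.17847127, -0.65042798,  0.23043922]), 'tool_rot': array([-7.89789744e-04,  9.91044835e-01,  1.33527075e-01, -1.74574944e-04]), 'contact_force': array([ 0.13280354,  0.4284909 , -0.61211458]), 'torque': array([-0.0129494 ,  0.00488762, -0.01395859]), 'grasp_force': 0.0, 'gripper_width': 1.0023073064079933}
```

View pics/scene0.png

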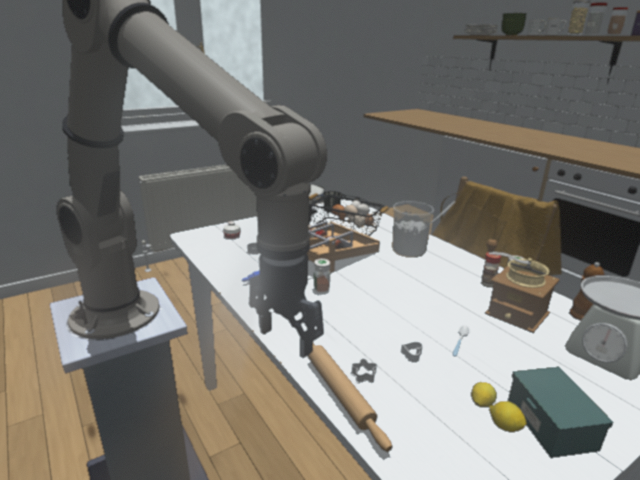

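View pics/top0.png

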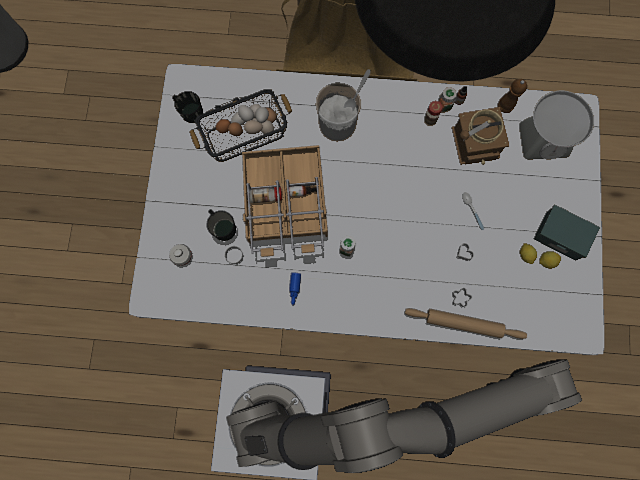

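The top view shows the rack at (243–327, 148–250), with pads near (267,253) and (308,249). The contents of the lanes are near (265,194) and (302,190). I'll enlarge this area to tell the jar from the bottle.

```bash
cat > h.py <<'E'
from station import *
import cv2, numpy as np
from scipy.spatial.transform import Rotation as R
def ray(cam,u,v):
    p=camera_params(cam); K=p["K"]; w,x,y,z=p["attitude"]
    d=np.linalg.inv(K)@[u,v,1]; d=R.from_quat([x,y,z,w]).apply([d[0],-d[1],-d[2]])
    return np.array(p["origin"]),d
def onz(cam,u,v,z):
    o,d=ray(cam,u,v); return o+d*(z-o[2])/d[2]
def proj(cam,P):
    p=camera_params(cam); w,x,y,z=p["attitude"]
    c=R.from_quat([x,y,z,w]).inv().apply(np.array(P)-p["origin"]); q=p["K"]@[c[0]/-c[2],c[1]/c[2],1]; return q[:2]
E
python3 - <<'E'
from h import *
im=cv2.imread("pics/top0.png")
c=cv2.resize(im[140:268,225:365],None,fx=4.6,fy=4.6,interpolation=cv2.INTER_CUBIC)
c=cv2.convertScaleAbs(c,alpha=1.5,beta=10)
cv2.imwrite("pics/crop.png",c)
for n,u,v,z in [("padL",267,253,.123),("padR",308,249,.123),("cornTL",243,153,.046),("cornTR",320,147,.046)]: print(n,onz("top",u,v,z).round(3))
E
```

```text
padL [0.5   0.044 0.123]
padR [ 0.522 -0.079  0.123]
cornTL [0.842 0.166 0.046]
cornTR [ 0.883 -0.084  0.046]
```

View pics/crop.png

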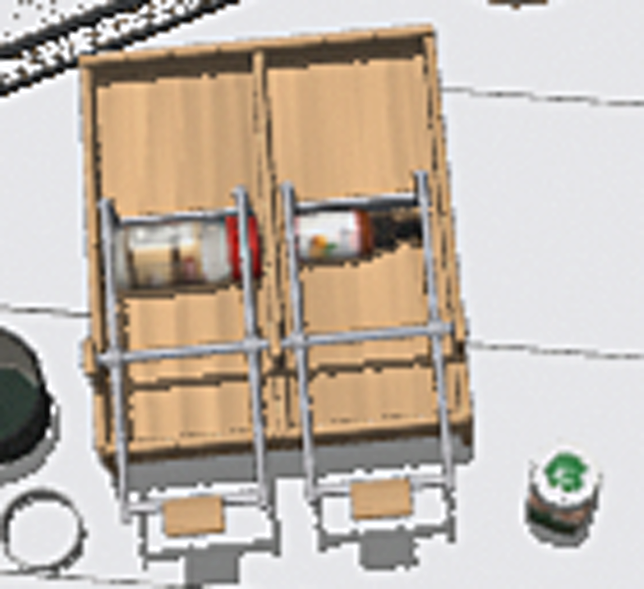

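The left lane (crop 190,255) holds the stout jar with the wide red cap, which is the spice jar. The right lane (crop 350,235) holds the thin bottle with the black dropper top, and the blue one at (295,288) is a decoy lying on the table. The pad to press is therefore the left one, at crop (193,515). Next I'll refine its position.

Run:
```python
from h import *
im=cv2.imread("pics/top0.png"); h=cv2.cvtColor(im,cv2.COLOR_BGR2HSV)
m=((h[...,1]>80)&(h[...,0]<25)&(h[...,2]>60)).astype(np.uint8)
c=[]
for u,v in((267,252),(308,248)):
    s=np.zeros_like(m); s[v-7:v+7,u-12:u+12]=m[v-7:v+7,u-12:u+12]
    M=cv2.moments(s,True); c.append(onz("top",M["m10"]/M["m00"],M["m01"]/M["m00"],.123)); print(M["m00"],c[-1].round(4))
d=c[0]-c[1]; yaw=np.arctan2(-d[0],d[1]); print("sep",np.linalg.norm(d),"yaw",np.degrees(yaw))
ex=np.array([np.cos(yaw),np.sin(yaw),0]); ey=np.array([-ex[1],ex[0],0])
O=(c[0]+c[1])/2+.114*ex; O[2]=0; print("rack",O)
for l in(1,-1):  # predictions to check
    print(proj("top",O+237*1e-3*ex+l*.124*ey+[0,0,.046]))
o=get_obs(); q=o["tool_rot"]; r=R.from_quat([q[1],q[2],q[3],q[0]])
P=o["eef_pos"]; T=c[0]+.2*ex*0
a0=np.arctan2(P[1],P[0]);a1=np.arctan2(T[1],T[0]);r0=np.hypot(*P[:2]);r1=np.hypot(*T[:2])
print("tool x yaw",np.degrees(np.arctan2(*r.as_matrix()[1::-1,0])))
for s in np.linspace(0,1,21):
    a=a0+s*(a1-a0);rr=r0+s*(r1-r0);W=np.array([rr*np.cos(a),rr*np.sin(a),.20])
    print(W.round(3),r.inv().apply(W-P).round(3))
```

```text
97.0 [0.5038 0.045  0.123 ]
97.0 [ 0.5252 -0.0763  0.123 ]
sep 0.12316574722645512 yaw 10.00533267512776
rack [0.6267347  0.00411082 0.        ]
[242.48658894 153.98187318]
[317.72528564 147.17868626]
tool x yaw 15.346924100954386
[ 0.178 -0.65   0.2  ] [0.   0.   0.03]
[ 0.22  -0.628  0.2  ] [ 0.046 -0.01   0.03 ]
[ 0.26  -0.604  0.2  ] [ 0.091 -0.023  0.03 ]
[ 0.298 -0.577  0.2  ] [ 0.135 -0.039  0.03 ]
[ 0.333 -0.548  0.2  ] [ 0.176 -0.058  0.031]
[ 0.365 -0.516  0.2  ] [ 0.216 -0.08   0.031]
[ 0.395 -0.483  0.2  ] [ 0.253 -0.104  0.031]
[ 0.422 -0.448  0.2  ] [ 0.288 -0.131  0.031]
[ 0.446 -0.412  0.2  ] [ 0.321 -0.159  0.031]
[ 0.467 -0.375  0.2  ] [ 0.351 -0.189  0.031]
[ 0.485 -0.337  0.2  ] [ 0.378 -0.222  0.031]
[ 0.5   -0.298  0.2  ] [ 0.403 -0.255  0.031]
[ 0.512 -0.258  0.2  ] [ 0.425 -0.29   0.031]
[ 0.521 -0.219  0.2  ] [ 0.444 -0.325  0.031]
[ 0.527 -0.18   0.2  ] [ 0.46  -0.362  0.031]
[ 0.53 -0.14  0.2 ] [ 0.474 -0.399  0.031]
[ 0.53  -0.102  0.2  ] [ 0.484 -0.436  0.031]
[ 0.527 -0.063  0.2  ] [ 0.492 -0.474  0.031]
[ 0.522 -0.026  0.2  ] [ 0.496 -0.511  0.031]
[0.514 0.01  0.2  ] [ 0.498 -0.548  0.031]
[0.504 0.045 0.2  ] [ 0.498 -0.584  0.031]
```

```bash
python3 -m jog '[{"x":0.046,"y":-0.010},{"x":0.091,"y":-0.023},{"x":0.135,"y":-0.039},{"x":0.176,"y":-0.058},{"x":0.216,"y":-0.080},{"x":0.253,"y":-0.104},{"x":0.288,"y":-0.131},{"x":0.321,"y":-0.159},{"x":0.351,"y":-0.189},{"x":0.378,"y":-0.222},{"x":0.403,"y":-0.255},{"x":0.425,"y":-0.290}]' 0 20
python3 -m jog '[{"x":0.019,"y":-0.035},{"x":0.035,"y":-0.072},{"x":0.049,"y":-0.109},{"x":0.059,"y":-0.146},{"x":0.067,"y":-0.184,"az":0.03},{"x":0.071,"y":-0.221,"az":0.06},{"x":0.073,"y":-0.258,"az":0.093},{"x":0.073,"y":-0.294,"az":0.093},{"x":0.073,"y":-0.294,"az":0.093},{"x":0.073,"y":-0.294,"az":0.093},{"x":0.073,"y":-0.294,"az":0.093}]'
python3 - <<'E'
from h import *
o=get_obs(); print(o["t"],o["q"],o["contact_force"])
q=o["tool_rot"]; r=R.from_quat([q[1],q[2],q[3],q[0]]); print(r.as_matrix().round(3))
T=np.array([.5038,.045,.123]); print(o["eef_pos"],r.inv().apply(T-o["eef_pos"]))
im=read_camera("wrist"); p=proj("wrist",T); print("pad expected",p)
cv2.imwrite("pics/w1.png",im[:,:,::-1])
E
```

```text
0.1 [ 1.19487158  0.47769336  0.022343    1.55635226 -0.01147955  1.10929298
 -0.08309934] [ 0.13280354  0.4284909  -0.61211458]
[[ 0.964  0.265 -0.001]
 [ 0.265 -0.964  0.002]
 [-0.    -0.002 -1.   ]]
[ 0.17847127 -0.65042798  0.23043922] [ 0.49779634 -0.58435341  0.10831412]
pad expected [-1521.21847318 -1270.16796446]validation failed for argument at $[0]...
validation failed for argument at $[0]...
```

View pics/w1.png

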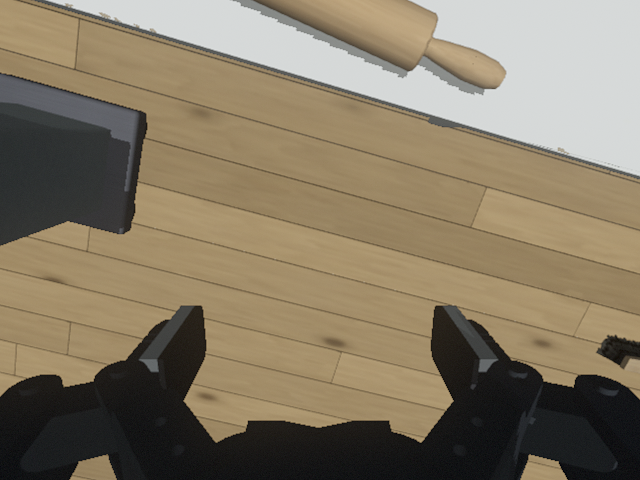

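The wrist view shows only the floor and the rolling pin at (400,40). The arm hasn't moved, because each row needs all six numbers, so I'll send the rows again in full.

```bash
python3 -m jog '[{"x":0.046,"y":-0.010,"z":0,"ax":0,"ay":0,"az":0},{"x":0.091,"y":-0.023,"z":0,"ax":0,"ay":0,"az":0},{"x":0.135,"y":-0.039,"z":0,"ax":0,"ay":0,"az":0},{"x":0.176,"y":-0.058,"z":0,"ax":0,"ay":0,"az":0},{"x":0.216,"y":-0.080,"z":0,"ax":0,"ay":0,"az":0},{"x":0.253,"y":-0.104,"z":0,"ax":0,"ay":0,"az":0},{"x":0.288,"y":-0.131,"z":0,"ax":0,"ay":0,"az":0},{"x":0.321,"y":-0.159,"z":0,"ax":0,"ay":0,"az":0},{"x":0.351,"y":-0.189,"z":0,"ax":0,"ay":0,"az":0},{"x":0.378,"y":-0.222,"z":0,"ax":0,"ay":0,"az":0},{"x":0.403,"y":-0.255,"z":0,"ax":0,"ay":0,"az":0},{"x":0.425,"y":-0.290,"z":0,"ax":0,"ay":0,"az":0}]' 0 20
```

```text
t: 1.35
eef_pos: [0.5124, -0.2571, 0.2311]
tool_rot: [-0.0, 0.991, 0.134, 0.0]
contact_force: [0.3, -0.3, -1.0]
gripper_width: 0.001
grasp_force: 0.0
```

```bash
python3 -m jog '[{"x":0.019,"y":-0.035,"z":0,"ax":0,"ay":0,"az":0},{"x":0.035,"y":-0.072,"z":0,"ax":0,"ay":0,"az":0},{"x":0.049,"y":-0.109,"z":0,"ax":0,"ay":0,"az":0},{"x":0.059,"y":-0.146,"z":0,"ax":0,"ay":0,"az":0},{"x":0.067,"y":-0.184,"z":0,"ax":0,"ay":0,"az":0.03},{"x":0.071,"y":-0.221,"z":0,"ax":0,"ay":0,"az":0.06},{"x":0.073,"y":-0.258,"z":0,"ax":0,"ay":0,"az":0.093},{"x":0.073,"y":-0.294,"z":0,"ax":0,"ay":0,"az":0.093},{"x":0.073,"y":-0.294,"z":0,"ax":0,"ay":0,"az":0.093},{"x":0.073,"y":-0.294,"z":0,"ax":0,"ay":0,"az":0.093}]'
python3 - <<'E'
from h import *
o=get_obs(); print(o["t"],o["q"],o["contact_force"])
q=o["tool_rot"]; r=R.from_quat([q[1],q[2],q[3],q[0]]); print(r.as_matrix().round(3))
T=np.array([.5038,.045,.123]); print(o["eef_pos"],r.inv().apply(T-o["eef_pos"]))
p=proj("wrist",T); print("pad expected",p); im=read_camera("wrist")
cv2.imwrite("pics/w2.png",im[:,:,::-1])
E
```

```text
t: 2.35
eef_pos: [0.5041, 0.0446, 0.2313]
tool_rot: [0.0, 0.996, 0.088, -0.0]
contact_force: [0.8, -0.9, -0.4]
gripper_width: -0.003
grasp_force: 0.0
2.35 [ 0.05909647  0.21841578 -0.31107803  1.93564446  0.07925888  0.99931665
 -1.68179645] [ 0.76013708 -0.92708412 -0.43113171]
[[ 0.984  0.176 -0.   ]
 [ 0.176 -0.984 -0.   ]
 [-0.     0.    -1.   ]]
[0.50410466 0.0445962  0.23125099] [-0.00021168 -0.00048182  0.1082509 ]
pad expected [318.50988814 238.51032851]
```

View pics/w2.png

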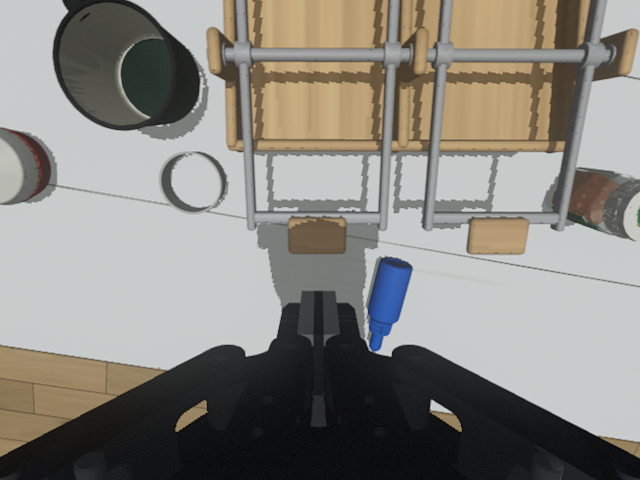

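The pad is at (317,235) against the expected (318,238), so it lies about 2 mm further along x. The fingers are above it and the rest is clear, so I'll press.

```bash
python3 -m jog '[{"x":0,"y":0,"z":0.045,"ax":0,"ay":0,"az":0},{"x":0,"y":0,"z":0.085,"ax":0,"ay":0,"az":0},{"x":0,"y":0,"z":0.100,"ax":0,"ay":0,"az":0},{"x":0,"y":0,"z":0.108,"ax":0,"ay":0,"az":0},{"x":0.001,"y":0,"z":0.116,"ax":0,"ay":0,"az":0},{"x":0.002,"y":0,"z":0.124,"ax":0,"ay":0,"az":0},{"x":0.003,"y":0,"z":0.132,"ax":0,"ay":0,"az":0},{"x":0.004,"y":0,"z":0.140,"ax":0,"ay":0,"az":0},{"x":0.004,"y":0,"z":0.147,"ax":0,"ay":0,"az":0},{"x":0.004,"y":0,"z":0.147,"ax":0,"ay":0,"az":0},{"x":0.004,"y":0,"z":0.147,"ax":0,"ay":0,"az":0}]'
python3 -m jog '[{"x":0,"y":0,"z":0.001,"ax":0,"ay":0,"az":0},{"x":0,"y":0,"z":0.001,"ax":0,"ay":0,"az":0},{"x":0,"y":0,"z":0.001,"ax":0,"ay":0,"az":0},{"x":0,"y":0,"z":0.001,"ax":0,"ay":0,"az":0},{"x":0,"y":0,"z":0.001,"ax":0,"ay":0,"az":0},{"x":0,"y":0,"z":0.001,"ax":0,"ay":0,"az":0},{"x":0,"y":0,"z":0.001,"ax":0,"ay":0,"az":0},{"x":0,"y":0,"z":0.001,"ax":0,"ay":0,"az":0}]'
python3 - <<'E'
from h import *
im=read_camera("top")[:,:,::-1]; print(get_obs()["t"])
c=cv2.resize(im[140:268,225:365],None,fx=4.6,fy=4.6,interpolation=cv2.INTER_CUBIC)
cv2.imwrite("pics/t2.png",cv2.convertScaleAbs(c,alpha=1.5,beta=10))
E
```

```text
t: 3.5
eef_pos: [0.5093, 0.0446, 0.0847]
tool_rot: [0.0, 0.996, 0.087, 0.001]
contact_force: [0.4, -3.4, 5.1]
gripper_width: 0.002
grasp_force: 2.1
t: 4.3
eef_pos: [0.5085, 0.0451, 0.0834]
tool_rot: [-0.0, 0.996, 0.087, 0.0]
contact_force: [1.7, 0.0, 5.0]
gripper_width: 0.004
grasp_force: 2.1
4.35
```

View pics/t2.png

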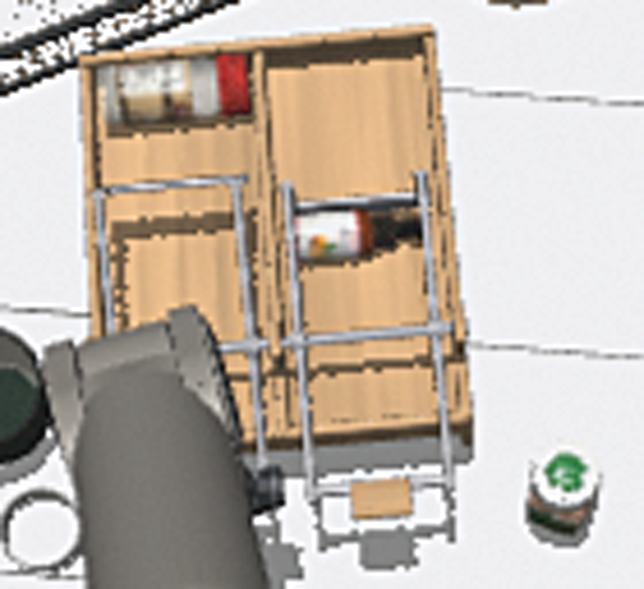

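The jar is in the tray against the end wall (crop 175,90), and the bottle is still behind its gate (crop 355,235). I'll let the lever up gently and retreat.

```bash
python3 -m jog '[{"x":0,"y":0,"z":-0.008,"ax":0,"ay":0,"az":0},{"x":-0.001,"y":0,"z":-0.016,"ax":0,"ay":0,"az":0},{"x":-0.002,"y":0,"z":-0.024,"ax":0,"ay":0,"az":0},{"x":-0.003,"y":0,"z":-0.032,"ax":0,"ay":0,"az":0},{"x":-0.004,"y":0,"z":-0.039,"ax":0,"ay":0,"az":0},{"x":-0.004,"y":0,"z":-0.045,"ax":0,"ay":0,"az":0},{"x":-0.004,"y":0,"z":-0.060,"ax":0,"ay":0,"az":0},{"x":-0.004,"y":0,"z":-0.090,"ax":0,"ay":0,"az":0},{"x":-0.004,"y":0,"z":-0.130,"ax":0,"ay":0,"az":0},{"x":-0.004,"y":0,"z":-0.160,"ax":0,"ay":0,"az":0},{"x":-0.004,"y":0,"z":-0.160,"ax":0,"ay":0,"az":0},{"x":-0.004,"y":0,"z":-0.160,"ax":0,"ay":0,"az":0}]'
python3 - <<'E'
from h import *
a=read_camera("wrist")[:,:,::-1]; im=read_camera("top")[:,:,::-1]
c=cv2.resize(im[140:268,225:365],(400,366),interpolation=cv2.INTER_CUBIC)
c=cv2.convertScaleAbs(c,alpha=1.5,beta=10)
w=cv2.resize(a,(400,300)); w=cv2.copyMakeBorder(w,0,66,0,0,cv2.BORDER_CONSTANT)
cv2.imwrite("pics/t3.png",np.hstack([c,w]))
E
```

```text
t: 5.55
eef_pos: [0.5043, 0.0439, 0.2437]
tool_rot: [0.0, 0.996, 0.087, 0.0]
contact_force: [0.1, 0.8, -0.9]
gripper_width: -0.001
grasp_force: 0.0
```

View pics/t3.png

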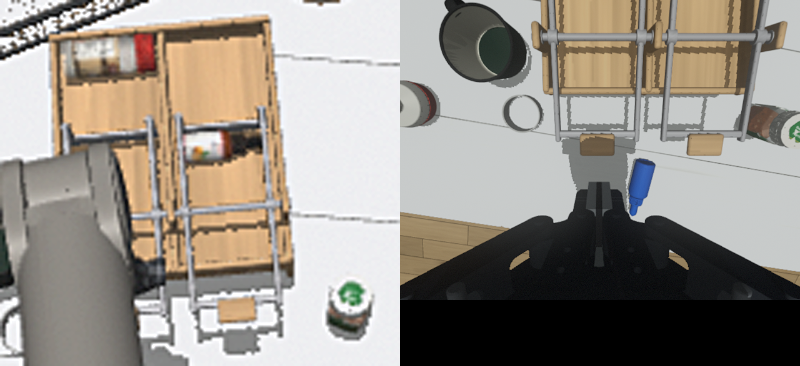

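The jar is in the tray (105,57), the left gate is down again (110,132) level with the right one, the bottle hasn't moved (220,145), and the gripper is clear.

```bash
python3 -c "from station import *; print(hand_in())"
```

```text
the job is handed in; nothing more can be done
None
```

I pressed the left lever until the spice jar rolled into the tray, then released it so the gate closed; the bottle stayed behind its gate, only that lever was touched, and the job was handed in after about 5.7 s.

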